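Put the slab vase into the sloping display case

TASK

Slide the display case's shutter fully open, pass the white flat-sided vase foot first through the opening without letting it touch the opening's edges, the case's sloping front or the shutter, and set it down on the sloping cradle inside rather than dropping it. Then slide the shutter fully shut again, and leave the other pottery on the table where it stands.

Things in the scene. Friction and masses are not known exactly. Their poses are not given: they have to be found in the camera images.
- vase_mid (a point): white slab vase, 120 mm tall, 0.2-0.4 kg, upright on the table on either side of the case: flat-sided body 38 (its x) x 64 (its y) mm, 80 mm high, with a square neck on top, 22 (x) x 24 (y) mm, 40 mm high. The only flat-sided vase. This point: its centre, 60 mm above its foot; z runs up its neck; half a turn about z makes no difference
- front: sloping front, 14 mm thick, of the wooden display case (fixed; 190 mm deep, 320 wide, 210 high at the back). Origin: centre of its oblong opening, 60 (x) x 104 (y) mm, level with the outer face, 155 mm above the table. z: out of the case, leaning 40 deg from vertical to the robot's side; x: up the slope; y: level. It spans x -75..83, y -225..95 mm; shutter rails 9 mm high run at x = +-44
- cradle (a point): felt-lined cradle inside the case, axes as front, 100 mm wide (y): this point, 135 mm straight in from the opening's centre, lies on the stop for the vase's foot; a bed for the vase's side lies at x = -23 mm, z = 0..75 mm. A vase passed straight in, its axes along the front's, stands with its top 15 mm below the outer face and, let go, slides 4 mm on to the bed
- shutter (a joint): thin aluminium shutter over the opening, in m: 0 shut (centred on the opening), 0.12 fully open, with end stops; opens towards the front's -y, takes about 2 N to move, stays where it is left. 78 (x) x 116 (y) mm, lying 1 to 6 mm above the outer face. At the start shut or up to a quarter open
- knob (a point): centre of the black bar handle on the shutter: 50 mm long (front's x), 14 mm wide (y), standing from 6 to 44 mm above the outer face; this point is 25 mm above that face and moves with the shutter (front y = -30 mm when shut, -150 mm when open). Axes as front
- flask: bystander: round white flask with a thin neck, 68 mm wide, 130 mm tall; origin under its foot
- bowl: bystander: blue bowl, 100 mm wide, 50 mm high; origin under its foot
- teacup: bystander: white cup, 72 mm wide, 55 mm high; origin under its foot
- beaker: bystander: black cup, 74 mm wide, 70 mm high; origin under its foot
- jar: bystander: white lidded jar, 72 mm wide, 75 mm high; origin under its foot
- tealight: bystander: low round terracotta stand, 70 mm wide, 30 mm high; origin under its foot
Things that resemble listed ones, but are neither listed nor needed, are in the scene too. What is shaped like the part that bears vase_mid but green or orange is not meant.

How it is judged:
By the outcome, as a careful person would: the job done as asked, in the order asked, and still so for the second after the job is handed in, with the robot touching nothing.
It also fails if it takes over 67 s, if anything falls off the work surface, if the arm or the gripper's body presses on something with over 40 N, if the wrist force passes 120 N, or if a joint passes its speed limit or range.

ROBOT

A 6-joint arm with a two-finger parallel gripper is mounted at the origin on the work surface. World frame = base frame: x ahead of the robot, y to its left, z up, the work surface at z = 0. Lengths are in m, angles in rad, forces in N, time in s.
With the tool pointing down it reaches from about 0.35 to 1 m from the base axis. Payload 7.1 kg.
Tool frame: the origin (TCP) lies between the finger pads; the fingertips stand 22 mm ahead of it and the grasp point (between the pads) lies 3 mm ahead of it; x points along the fingers, y is the direction in which the jaws open and shut, and the axes are right-handed (so a half turn about x gives the same grasp; the last joint's range is limited). The gripper opens to 85 mm and grips with 20 to 120 N. Pads are 22 mm wide; open, the fingers measure 114 mm over their backs; the gripper's body (76 mm by 85 mm) begins 54 mm behind the grasp point. The pads swing forward as they close: fully open they stand 13 mm farther back than shut.
Start: joints at [-1.151, 0.423, 1.63, -0, 1.089, -0.019], TCP at [0.266, -0.566, 0.253] pointing down, gripper open.
Joint ranges: [-3, 3], [-0.9, 2.11], [0.09, 2.58], [-1.31, 4.45], [0.11, 2.69], [-2.54, 2.54]. Speed limits (rad/s): [2.39, 2.39, 3.01, 3.14, 3.14, 3.14].

INTERFACE

Orientations are given as a rotation vector (axis times angle).
In Python, from rig import manip gives the robot as it stands. The module is installed in compiled form; this text tells all that it offers. Calls block until the motion is done:
- manip.move_to(position, orientation): joint-space move of the TCP to a pose.
- manip.servo_line(position, orientation=None, rate=0.15): straight line of the TCP; orientation=None keeps the orientation; rate is the mean speed in m/s.
- manip.set_joints(angles): joint-space move.
- manip.command_gripper(opening, f_grip=None): finger opening in m; f_grip is the grip in N (None keeps the last); returns when the fingers have stopped.
- manip.hold(seconds).
- manip.solve_ik(position, orientation): joint angles nearest the present ones, or None.
- manip.camera(name): name is "scene" or "top" or "wrist"; returns a dict with "image" (400x640x3 uint8, red, green, blue), "fx", "fy", "cx", "cy" (pixels), "cam_to_world" (4x4, takes a point from camera to world coordinates); the wrist camera has in their place "mount" (4x4, takes a point from camera to tool coordinates, whose origin is the TCP and whose axes are the tool frame's). Camera axes: x right, y down, z forward; pixel columns grow to the right and rows downward; lengths in m; the calibration is good to about 2 mm. A picture is of the moment at which its call begins: read the wrist's pose just before it. There is no depth.
A pose or a line that the arm cannot do raises manip.IKError and nothing moves.
- manip.sign_off(): hands the job in, once; it reports no verdict.
Readings, each from a call of its own:
- manip.get_time(): time.
- manip.get_joint_positions(): joint angles.
- manip.get_joint_vel(): joint speeds.
- manip.get_tau(): joint torques, N m.
- manip.get_position(): TCP position.
- manip.get_ee_rot(): TCP orientation.
- manip.get_contact_force(): force on the tool from outside, world axes, zero at the start.
- manip.get_torque(): the same for the moment, N m.
- manip.get_width(): finger opening in m.
Only numpy, scipy, OpenCV 4.12 (cv2) and the standard library are available. Lean on these libraries where they do the work, as an engineer would, in place of code of your own. Each camera call takes 0.05 s, during which the arm holds its last target.

## Working session

There is one attempt and no reset: what is moved stays moved. The work goes in short steps, each a Python script; the robot and the scene stay as the last script left them, time stands still between calls to the robot, and variables do not carry over. Pictures are saved under pics/ and viewed, and the job is handed in when it is done.

```bash
mkdir -p pics; python3 - <<'E'
from rig import manip
import cv2,numpy as np
for n in ["scene","top","wrist"]:
    c=manip.camera(n); cv2.imwrite(f"pics/{n}0.png",c["image"][:,:,::-1])
    np.savez(n+"0.npz",**c)
    print(n,c["fx"],c["fy"],c["cx"],c["cy"]); print(np.round(c.get("cam_to_world",c.get("mount")),4))
print(manip.get_position(),manip.get_ee_rot(),manip.get_time())
E
```

```text
scene 483.5264219030423 483.5264219030423 318.04323624760895 195.80440644520516
[[ 0.1186  0.5759 -0.8089  1.6167]
 [ 0.9929 -0.0712  0.0949 -0.1485]
 [-0.0029 -0.8144 -0.5803  0.9372]
 [ 0.      0.      0.      1.    ]]
top 458.0817437363775 458.0817437363775 315.77088108873363 202.52361135751195
[[-0.0128 -0.9956  0.0934  0.3822]
 [-0.9998  0.0139  0.0107 -0.0206]
 [-0.012  -0.0932 -0.9956  1.3806]
 [ 0.      0.      0.      1.    ]]
wrist 313.9338117088577 313.9338117088577 320.1216002736242 200.1840121928523
[[ 2.000e-04 -2.767e-01  9.610e-01 -1.208e-01]
 [ 1.000e+00 -6.000e-04 -4.000e-04 -9.000e-04]
 [ 7.000e-04  9.610e-01  2.767e-01 -7.050e-02]
 [ 0.000e+00  0.000e+00  0.000e+00  1.000e+00]]
[ 0.26539142 -0.56539681  0.25272043] [ 1.97868296  0.44252417 -1.97919687] 0.15
```

View pics/scene0.png

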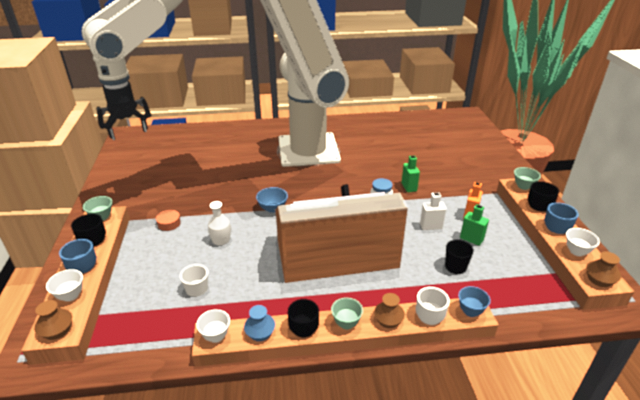

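View pics/top0.png

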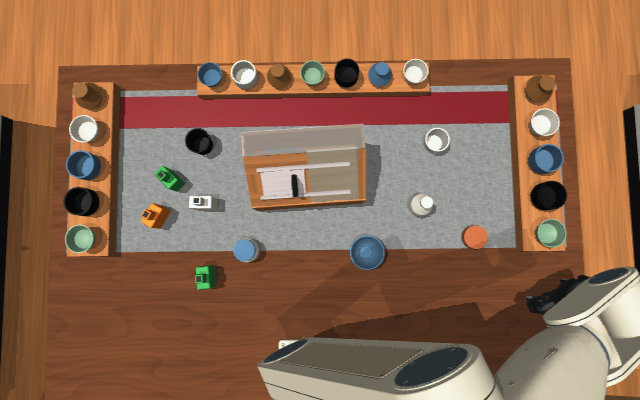

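View pics/wrist0.png

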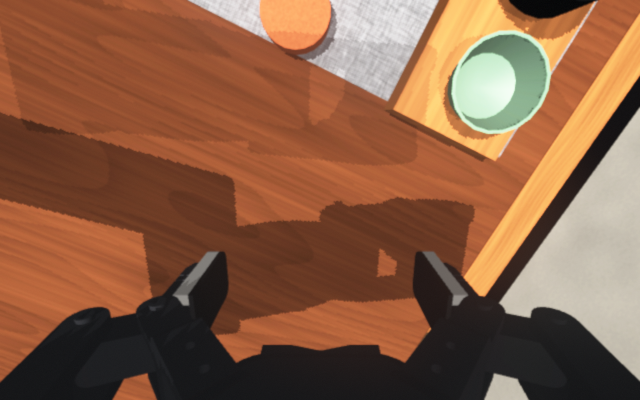

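```bash
python3 - <<'E'
import cv2
t=cv2.imread("pics/top0.png");s=cv2.imread("pics/scene0.png")
cv2.imwrite("pics/t_case.png",cv2.resize(t[115:220,230:380],None,fx=5.2,fy=5.2,interpolation=cv2.INTER_CUBIC))
cv2.imwrite("pics/t_vase.png",cv2.resize(t[155:235,130:240],None,fx=7,fy=7,interpolation=cv2.INTER_CUBIC))
cv2.imwrite("pics/s_vase.png",cv2.resize(s[150:260,270:500],None,fx=3.4,fy=3.4,interpolation=cv2.INTER_CUBIC))
E
```

```text
(no output)
```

View pics/t_case.png

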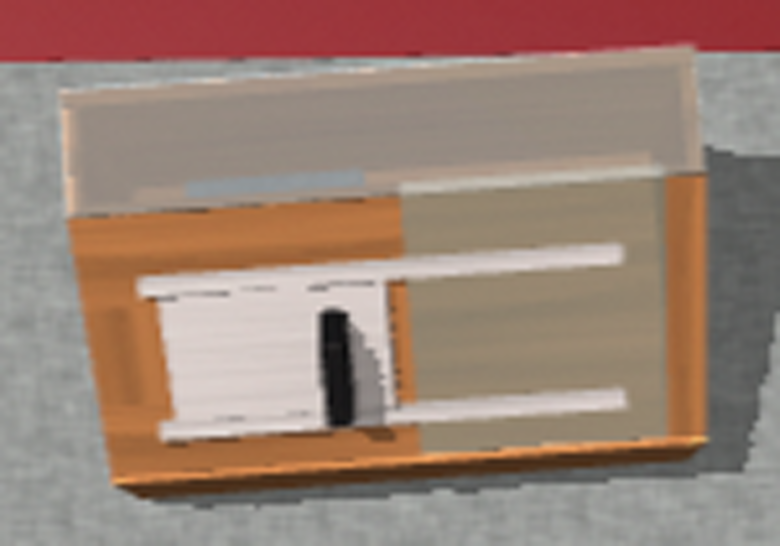

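View pics/t_vase.png

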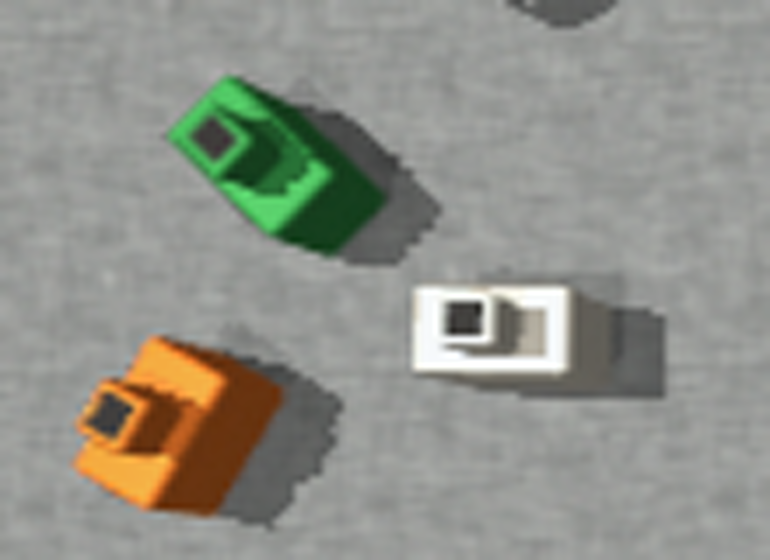

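View pics/s_vase.png

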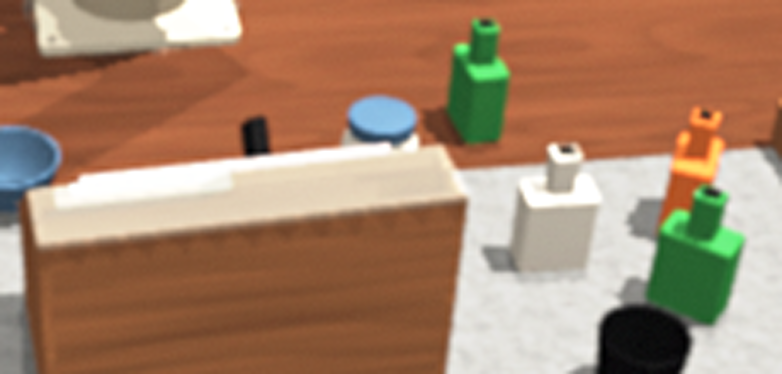

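White candidates: the flat-sided slab with a square neck is at top (201,202) / scene (432,213). The white flask (421,205), teacup (437,140) and the white-bodied blue-lidded jar (246,250) are all round. Same-shaped bodies at (168,178), (155,215) and (205,277) are green or orange. So the slab at (201,202) is the one meant, and the crops confirm it. The shutter looks slightly open, with its knob at top (295,186).

```bash
cat > h.py <<'E'
import numpy as np,cv2
from scipy.optimize import least_squares
from scipy.spatial.transform import Rotation as R
S,C=np.sin(np.radians(40)),np.cos(np.radians(40))
def load(n):
    d=np.load(n); return {k:d[k] for k in d}
def ray(c,uv,T=None):
    T=c["cam_to_world"] if T is None else T
    d=T[:3,:3]@np.array([(uv[0]-c["cx"])/c["fx"],(uv[1]-c["cy"])/c["fy"],1]); return T[:3,3],d
def plane(c,uv,z,T=None):
    o,d=ray(c,uv,T); return o+d*(z-o[2])/d[2]
def proj(c,P,T=None):
    T=c["cam_to_world"] if T is None else T
    q=(np.atleast_2d(P)-T[:3,3])@T[:3,:3]
    return np.c_[q[:,0]/q[:,2]*c["fx"]+c["cx"],q[:,1]/q[:,2]*c["fy"]+c["cy"]]
def Rf(yaw):  # front axes
    return R.from_euler('z',yaw).as_matrix()@np.array([[C,0,-S],[0,1,0],[S,0,C]])
def fw(p,f): # front->world; p=(x,y,yaw)
    return np.array([p[0],p[1],.155])+np.asarray(f)@Rf(p[2]).T
def tool(Rm): # tool rot for front-like axes: tool x=-z, y=y
    x=-Rm[:,2];y=Rm[:,1];return R.from_matrix(np.c_[x,y,np.cross(x,y)])
E
python3 - <<'E'
from h import *
c=load("top0.npz")
off=np.array([230,115])
uv=np.array([[113,484],[706,438],[68,216],[706,174]])/5.2+off
f=np.array([[-75,95,0],[-75,-225,0],[83,95,0],[83,-225,0]])/1e3
r=least_squares(lambda p:(proj(c,fw(p,f))-uv).ravel(),[.4,.1,0]);p=r.x
print(p,np.degrees(p[2]),r.fun.round(1))
# knob top centre, z=.044
kt=np.array([[334,312],[340,425]])/5.2+off
def ok(q): return (proj(c,fw(p,[[.025,q[0],.044],[-.025,q[0],.044]]))-kt).ravel()
k=least_squares(ok,[-.05]);print("knob y",k.x,k.fun)
off=np.array([130,155])
b=np.array([[413,285],[570,285],[570,374],[413,374]])/7+off
P=np.array([plane(c,u,.08) for u in b]);print(P.round(4),P.mean(0))
print("neck",plane(c,np.array([467,318])/7+off,.12), "yaw",np.degrees(np.arctan2(*(P[1]-P[0])[[1,0]])),np.degrees(np.arctan2(*(P[2]-P[3])[[1,0]])))
print("size",np.linalg.norm(P[1]-P[0]),np.linalg.norm(P[1]-P[2]))
E
```

```text
[0.55418779 0.081132   0.05719551] 3.2770611454196517 [-0.1 -1.   0.1 -0.3 -0.1  1.   0.1  0.3]
knob y [-0.03358124] [0.0353986  6.84815469 0.53884852 1.0696949 ]
[[0.5288 0.3564 0.08  ]
 [0.5279 0.292  0.08  ]
 [0.4913 0.2916 0.08  ]
 [0.4922 0.3559 0.08  ]] [0.51004695 0.3239738  0.08      ]
neck [0.51080528 0.32315517 0.12      ] yaw -90.8078639082749 -90.78868251061166
size 0.06444766584235934 0.036533967008422805
```

```bash
python3 - <<'E'
from h import *
from rig import manip
p=[.5542,.0811,.0572]
Rm=Rf(p[2]); o=tool(Rm)
o2=R.from_matrix(o.as_matrix()@np.diag([1,-1,-1]))
for name,oo in(("a",o),("b",o2)):
  for f in([0,-.035,.2],[0,-.035,.03],[0,-.15,.03],[0,0,.2],[0,0,-.03]):
    print(name,f,np.round(manip.solve_ik(fw(p,f),oo.as_rotvec()),2) if manip.solve_ik(fw(p,f),oo.as_rotvec()) is not None else None)
def down(yaw):
    return tool(R.from_euler('z',yaw).as_matrix())
for y in (-.014,np.pi-.014):
  for z in (.111,.3): print("vase",y,manip.solve_ik([.51,.3235,z],down(y).as_rotvec()))
manip.move_to(fw(p,[0,-.035,.2]),o.as_rotvec())
pos,rot=manip.get_position(),manip.get_ee_rot()
c=manip.camera("wrist");cv2.imwrite("pics/w1.png",c["image"][:,:,::-1]);np.savez("w1.npz",pos=pos,rot=rot,**c)
print(manip.get_time(),pos)
E
```

```text
a [0, -0.035, 0.2] [ 0.07 -0.18  2.37 -0.02  0.25 -1.54]
a [0, -0.035, 0.03] [0.06 0.32 2.28 3.17 0.16 1.55]
a [0, -0.15, 0.03] [-0.25  0.33  2.26  2.12  0.23  2.35]
a [0, 0, 0.2] [ 0.21 -0.17  2.36 -0.36  0.27 -1.11]
a [0, 0, -0.03] [0.15 0.47 2.21 3.39 0.24 1.4 ]
b [0, -0.035, 0.2] [ 0.07 -0.18  2.37 -0.02  0.25  1.6 ]
b [0, -0.035, 0.03] [ 0.06  0.32  2.28  3.17  0.16 -1.59]
b [0, -0.15, 0.03] [-0.25  0.33  2.26  2.12  0.23 -0.8 ]
b [0, 0, 0.2] [ 0.21 -0.17  2.36 -0.36  0.27  2.03]
b [0, 0, -0.03] [ 0.15  0.47  2.21  3.39  0.24 -1.74]
vase -0.014 [ 5.45563825e-01  5.81544673e-01  1.75837113e+00 -4.44089210e-16
  8.01676853e-01 -1.01123250e+00]
vase -0.014 [ 5.45563825e-01  3.43321274e-01  1.63572649e+00 -4.44089210e-16
  1.16254489e+00 -1.01123250e+00]
vase 3.1275926535897933 [0.54556382 0.58154467 1.75837113 0.         0.80167685 2.13036015]
vase 3.1275926535897933 [0.54556382 0.34332127 1.63572649 0.         1.16254489 2.13036015]
2.45 [0.42831107 0.03848812 0.30842071]
```

View pics/w1.png

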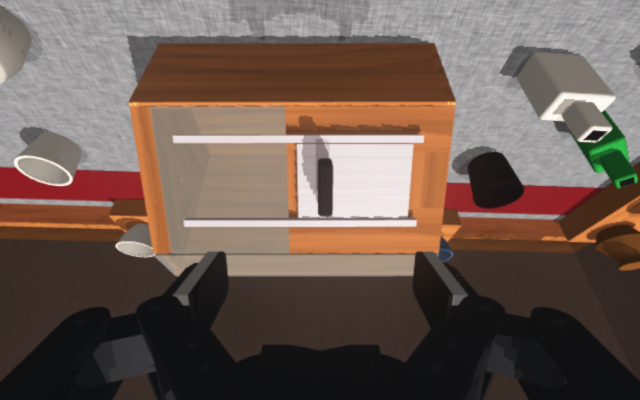

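```bash
python3 - <<'E'
import cv2
w=cv2.imread("pics/w1.png")
cv2.imwrite("pics/w1a.png",cv2.resize(w[85:285,110:295],None,fx=4,fy=3,interpolation=cv2.INTER_CUBIC))
cv2.imwrite("pics/w1b.png",cv2.resize(w[85:285,280:465],None,fx=4,fy=3,interpolation=cv2.INTER_CUBIC))
E
```

```text
(no output)
```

View pics/w1a.png

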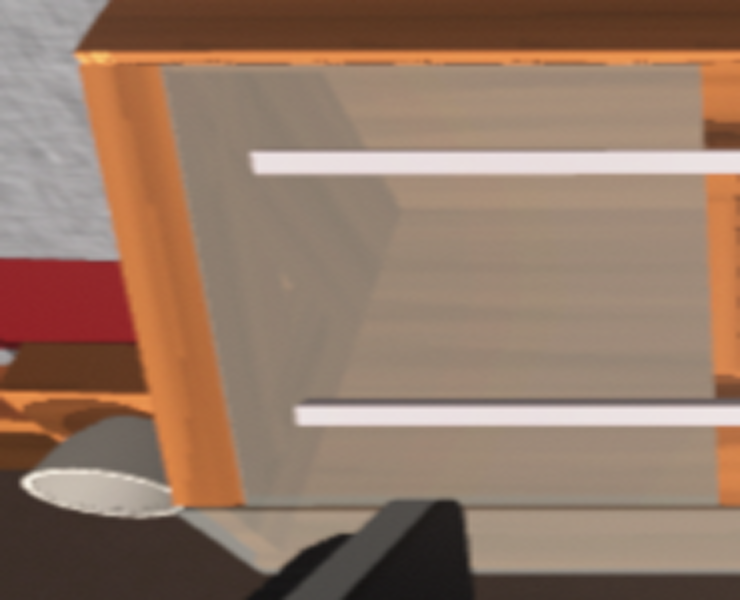

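View pics/w1b.png

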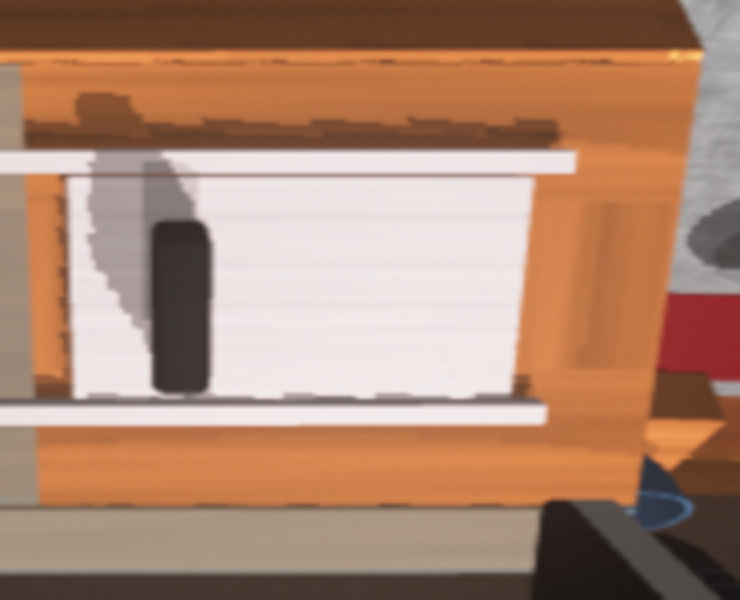

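```bash
python3 - <<'E'
from h import *
c=load("w1.npz"); t=load("top0.npz")
W=np.eye(4);W[:3,:3]=R.from_rotvec(c["rot"]).as_matrix();W[:3,3]=c["pos"];T=W@c["mount"]
uv=np.array([[80,62],[175,506],[699+680,60],[636+680,506]])/[4,3]+[110,85]
f=np.array([[-75,-225,0],[83,-225,0],[-75,95,0],[83,95,0]])/1e3
r=least_squares(lambda p:(proj(c,fw(p,f),T)-uv).ravel(),[.55,.08,.06]);p=r.x
print(p,r.fun.round(2))
# free z too
r2=least_squares(lambda q:(proj(c,fw(q,f)+[0,0,q[3]],T)-uv).ravel(),[.55,.08,.06,0]);print(r2.x,r2.fun.round(2))
# knob top: left 152,right 208 ; bottom end ~ 392 ; shutter left edge x~70, right ~ 520, at mid row 290
kn=np.array([[180,225],[180,392]])/[4,3]+[280,85]
k=least_squares(lambda q:(proj(c,fw(p,[[-.025,q[0],.044],[.025,q[0],.044]]),T)-kn).ravel(),[-.05]);print(k.x,k.fun)
sh=np.array([[68,290],[523,290]])/[4,3]+[280,85]
def onf(u,h):
    o,d=ray(c,u,T);Rm=Rf(p[2]);o=(o-fw(p,[0,0,0]))@Rm;d=d@Rm;return o+d*(h-o[2])/d[2]
print("shutter edges",onf(sh[0],.006),onf(sh[1],.006))
# rails top at x=+-44 z=.009: rows
for u in([400,150],[400,174],[400,402],[400,425]): print("rail",onf(np.array(u)/[4,3]+[280,85],.009))
# vase cross check with wrist: neck top center
print("neck w",plane(c,[591,131],.12,T))
E
```

```text
[0.55601829 0.08441839 0.05807493] [-0.3   0.6  -0.1  -0.55  0.55  0.5  -0.19 -0.96]
[5.55924500e-01 8.44226807e-02 5.81332123e-02 1.52212643e-04] [-0.39  0.64 -0.16 -0.45  0.63  0.52 -0.12 -0.87]
[-0.03334641] [ 0.05970546  3.76218605 -0.05281015  1.14275021]
shutter edges [-0.00014748 -0.06167985  0.006     ] [7.99898085e-05 5.54648051e-02 6.00000000e-03]
rail [-0.04740945  0.02086533  0.009     ]
rail [-0.03966537  0.02125688  0.009     ]
rail [0.03967613 0.02526851 0.009     ]
rail [0.04830992 0.02570504 0.009     ]
neck w [0.50647459 0.31894979 0.12      ]
```

```bash
cat >> h.py <<'E'
P=np.array([.5558,.0841,.058])
def ftool(delta,yaw=P[2]):  # tool along front -z, leaned towards vertical by delta deg
    return R.from_rotvec(R.from_euler('z',yaw).apply([0,1,0])*np.radians(delta))*tool(Rf(yaw))
def ftcp(f,delta): # TCP world so that the grasp point (3mm ahead) is at front point f
    o=ftool(delta); return fw(P,f)-.003*o.as_matrix()[:,0],o.as_rotvec()
E
python3 - <<'E'
from h import *
from rig import manip
print(ftool(0).as_matrix()[:,0],ftool(15).as_matrix()[:,0])
for d in(10,15,20,25,-10,-15,-20,-25):
  print(d)
  for f in([0,-.033,.03],[0,-.15,.03],[0,0,.15],[0,0,.06],[0,0,-.027]):
    s=manip.solve_ik(*ftcp(f,d)); print("   ",f,None if s is None else s.round(2))
E
```

```text
[ 0.64170674  0.03726078 -0.76604444] [ 0.42190762  0.02449812 -0.90630779]
10
    [0, -0.033, 0.03] [ 0.08  0.29  2.19 -0.06  0.14 -1.5 ]
    [0, -0.15, 0.03] [-0.21  0.31  2.16  0.68  0.21 -2.48]
    [0, 0, 0.15] [ 0.18 -0.01  2.25 -0.16  0.39 -1.31]
    [0, 0, 0.06] [ 0.16  0.22  2.2  -0.26  0.2  -1.22]
    [0, 0, -0.027] None
15
    [0, -0.033, 0.03] [ 0.07  0.29  2.14 -0.03  0.28 -1.53]
    [0, -0.15, 0.03] [-0.2   0.31  2.11  0.35  0.32 -2.14]
    [0, 0, 0.15] [ 0.17  0.01  2.2  -0.1   0.5  -1.38]
    [0, 0, 0.06] [ 0.16  0.23  2.15 -0.13  0.33 -1.36]
    [0, 0, -0.027] [ 0.14  0.43  2.07 -0.18  0.21 -1.32]
20
    [0, -0.033, 0.03] [ 0.07  0.3   2.08 -0.01  0.4  -1.54]
    [0, -0.15, 0.03] [-0.19  0.32  2.06  0.2   0.43 -1.98]
    [0, 0, 0.15] [ 0.17  0.03  2.15 -0.06  0.62 -1.42]
    [0, 0, 0.06] [ 0.15  0.24  2.1  -0.07  0.45 -1.42]
    [0, 0, -0.027] [ 0.14  0.43  2.02 -0.08  0.34 -1.41]
25
    [0, -0.033, 0.03] [ 0.07  0.32  2.03 -0.01  0.53 -1.55]
    [0, -0.15, 0.03] [-0.17  0.33  2.01  0.11  0.55 -1.89]
    [0, 0, 0.15] [ 0.16  0.06  2.1  -0.04  0.73 -1.44]
    [0, 0, 0.
[... 462 characters left out ...]
  2.67  0.65  1.76]
    [0, 0, 0.15] [0.23 0.05 2.49 3.53 0.37 1.31]
    [0, 0, 0.06] [0.19 0.34 2.42 3.34 0.59 1.48]
    [0, 0, -0.027] [0.17 0.57 2.32 3.28 0.71 1.53]
-20
    [0, -0.033, 0.03] [0.08 0.49 2.43 3.17 0.83 1.56]
    [0, -0.15, 0.03] [-0.3   0.49  2.4   2.71  0.82  1.69]
    [0, 0, 0.15] [0.24 0.1  2.53 3.44 0.55 1.41]
    [0, 0, 0.06] [0.2  0.41 2.46 3.32 0.77 1.51]
    [0, 0, -0.027] [0.18 0.63 2.34 3.27 0.88 1.55]
-25
    [0, -0.033, 0.03] [0.08 0.57 2.45 3.17 1.01 1.57]
    [0, -0.15, 0.03] [-0.31  0.56  2.42  2.74  0.99  1.64]
    [0, 0, 0.15] [0.25 0.18 2.57 3.39 0.75 1.47]
    [0, 0, 0.06] [0.21 0.48 2.48 3.31 0.96 1.54]
    [0, 0, -0.027] [0.18 0.7  2.36 3.27 1.05 1.56]
```

```bash
python3 - <<'E'
from h import *
from rig import manip
k=-.0333
manip.command_gripper(.06,20)
manip.move_to(*ftcp([0,k,.11],20))
f0=manip.get_contact_force()
manip.servo_line(*ftcp([0,k,.036],20),rate=.1)
print("F",manip.get_contact_force()-f0,manip.get_position())
manip.command_gripper(.0,20)
print("w",manip.get_width(),"F",manip.get_contact_force()-f0,manip.get_time())
c=manip.camera("wrist");cv2.imwrite("pics/w2.png",c["image"][:,:,::-1])
np.save("f0.npy",f0)
E
```

```text
F [ 0.14109953 -0.11116354  1.42545345] [0.53332648 0.04944473 0.18579344]
w 0.013878033061052165 F [-3.66757335 -0.84637453  6.13827997] 4.65
```

View pics/w2.png

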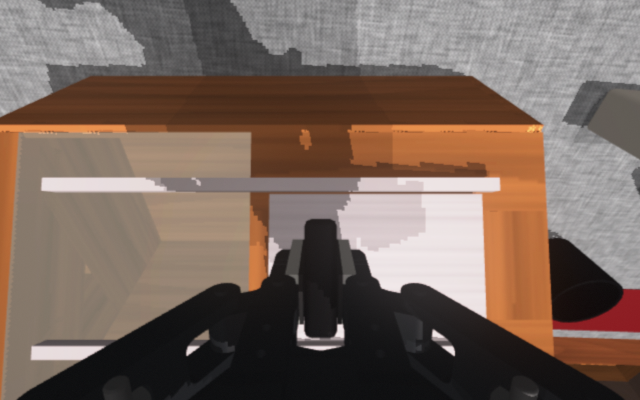

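The jaws hold the knob: width 13.9 mm, with the black bar between the pads at about (320,275). Now I'll slide the shutter open.

```bash
python3 - <<'E'
from h import *
from rig import manip
yw=Rf(P[2])[:,1]
manip.servo_line(ftcp([0,-.143,.036],20)[0],rate=.1)
f1=manip.get_contact_force();print("F",f1@yw)
y=-.143
while y>-.162:
    y-=.0015
    manip.servo_line(ftcp([0,y,.036],20)[0],rate=.03)
    f=manip.get_contact_force();print(round(y,4),((manip.get_position()-fw(P,[0,0,0]))@Rf(P[2]))[1].round(4),(f@yw).round(1),manip.get_width())
    if abs((f-f1)@yw)>9: break
c=manip.camera("wrist");cv2.imwrite("pics/w3.png",c["image"][:,:,::-1])
c=manip.camera("top");cv2.imwrite("pics/t3.png",cv2.resize(c["image"][100:240,220:420,::-1],None,fx=4,fy=4))
print(manip.get_time())
E
```

```text
F -1.775887852119154
-0.1445 -0.1447 -0.7 0.013294978602890603
-0.146 -0.1461 -0.2 0.013500767617838581
-0.1475 -0.1475 1.1 0.013728183349098876
-0.149 -0.149 0.2 0.012945520236102553
-0.1505 -0.1505 0.2 0.013590932563350097
-0.152 -0.1512 6.4 0.013440351854211517
-0.1535 -0.1513 16.5 0.013765681377815756
7.8
```

View pics/w3.png

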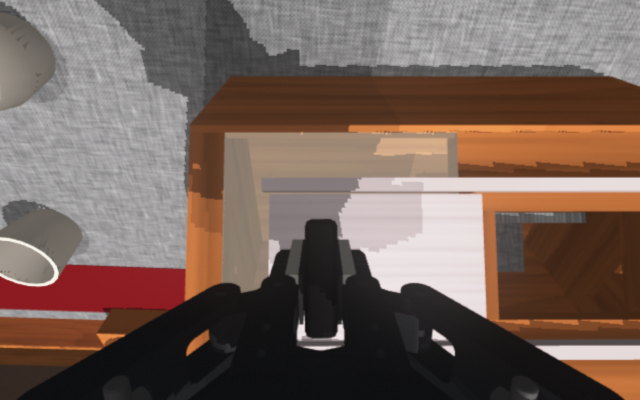

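```bash
sed -i 's/P=np.array.*/P=np.array([.5558,.0831,.058])/' h.py; python3 - <<'E'
from h import *
from rig import manip
manip.servo_line(ftcp([0,-.1505,.036],20)[0],rate=.05)
manip.command_gripper(.045)
manip.servo_line(*ftcp([0,-.15,.11],20),rate=.15)
def cap(n):
    pos,rot=manip.get_position(),manip.get_ee_rot()
    c=manip.camera("wrist");cv2.imwrite(f"pics/{n}.png",c["image"][:,:,::-1]);np.savez(n+".npz",pos=pos,rot=rot,**c)
manip.move_to(*ftcp([0,0,.2],20)); cap("w4")
# vase view: tool tilted back 15deg about y
o=R.from_rotvec([0,np.radians(15),0])*tool(R.from_euler('z',-.01).as_matrix())
print(o.as_matrix()[:,0])
manip.move_to([.515,.322,.26],o.as_rotvec()); cap("w5")
print(manip.get_time(),manip.get_joint_positions().round(2))
E
```

```text
[-2.58819045e-01 -8.67361738e-19 -9.65925826e-01]
10.9667 [ 0.48  0.49  1.53  0.12  1.36 -1.12]
```

View pics/w4.png

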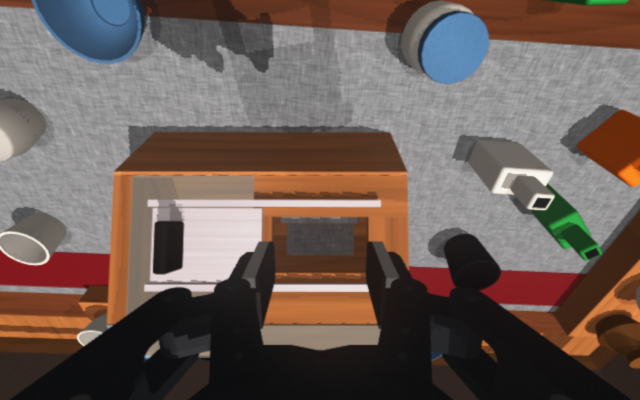

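View pics/w5.png

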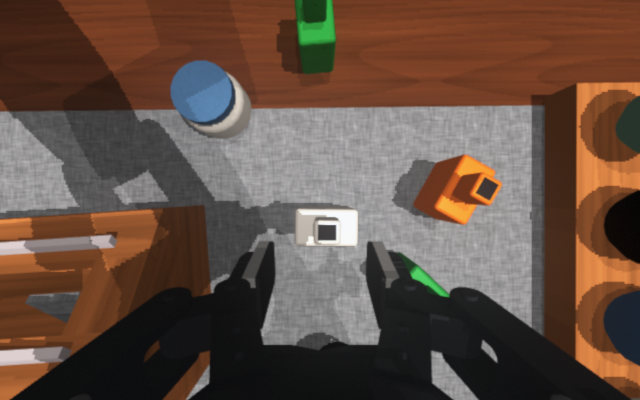

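```bash
python3 - <<'E'
import cv2
w=cv2.imread("pics/w5.png")
cv2.imwrite("pics/w5a.png",cv2.resize(w[195:260,280:375],None,fx=8,fy=8,interpolation=cv2.INTER_CUBIC))
w=cv2.imread("pics/w4.png")
cv2.imwrite("pics/w4a.png",cv2.resize(w[165:310,240:420],None,fx=4,fy=4,interpolation=cv2.INTER_CUBIC))
E
```

```text
(no output)
```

View pics/w5a.png

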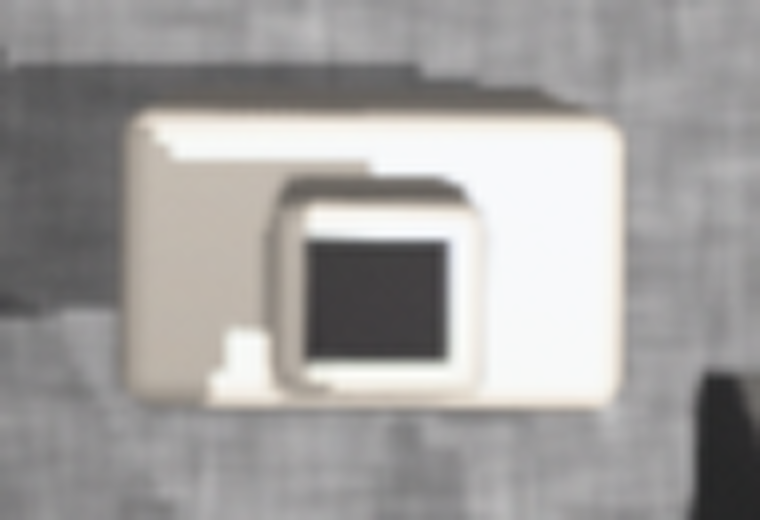

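View pics/w4a.png

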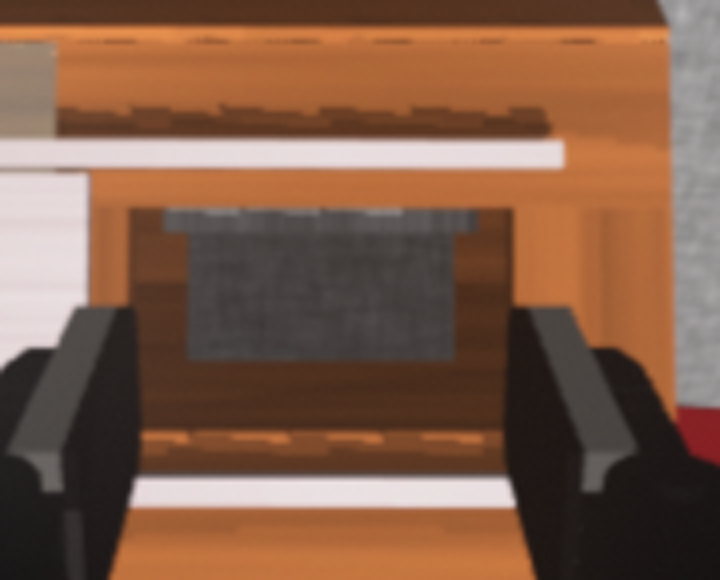

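```bash
python3 - <<'E'
from h import *
c=load("w5.npz")
def TT(c):
    W=np.eye(4);W[:3,:3]=R.from_rotvec(c["rot"]).as_matrix();W[:3,3]=c["pos"];return W@c["mount"]
T=TT(c)
b=np.array([[127,112],[623,112],[623,408],[127,408]])/8+[280,195]
B=np.array([plane(c,u,.08,T) for u in b]);print(B.round(4),B.mean(0))
n=np.array([[278,195],[484,195],[484,393],[278,393]])/8+[280,195]
N=np.array([plane(c,u,.12,T) for u in n]);print(N.round(4),N.mean(0),plane(c,np.array([376,300])/8+[280,195],.12,T))
c=load("w4.npz");T=TT(c)
def onf(u,h):
    o,d=ray(c,u,T);Rm=Rf(P[2]);o=(o-fw(P,[0,0,0]))@Rm;d=d@Rm;return o+d*(h-o[2])/d[2]
for u in([131,250],[513,250],[300,208],[300,431],[80,250]): print(u,onf(np.array(u)/4+[240,165],0).round(4))
for u in([300,140],[300,169],[300,478],[300,506]): print(u,onf(np.array(u)/4+[240,165],.009).round(4))
E
```

```text
[[0.4926 0.297  0.08  ]
 [0.4933 0.3591 0.08  ]
 [0.5305 0.3588 0.08  ]
 [0.5298 0.2965 0.08  ]] [0.5115489  0.32784912 0.08      ]
[[0.5001 0.3166 0.12  ]
 [0.5003 0.3392 0.12  ]
 [0.522  0.3389 0.12  ]
 [0.5218 0.3164 0.12  ]] [0.5110406  0.32777681 0.12      ] [0.51168521 0.32722347 0.12      ]
[131, 250] [-0.0178 -0.05    0.    ]
[513, 250] [-0.0179  0.053   0.    ]
[300, 208] [-0.0291 -0.0045  0.    ]
[300, 431] [ 0.0303 -0.0044  0.    ]
[80, 250] [-0.0178 -0.0638  0.    ]
[300, 140] [-0.0469 -0.0044  0.009 ]
[300, 169] [-0.0393 -0.0043  0.009 ]
[300, 478] [ 0.0409 -0.0042  0.009 ]
[300, 506] [ 0.048  -0.0042  0.009 ]
```

```bash
sed -i 's/P=np.array.*/P=np.array([.5558,.0838,.058])/' h.py; python3 - <<'E'
from h import *
from rig import manip
yaw=-.0125; o=R.from_euler('z',yaw)*R.from_rotvec([0,np.radians(15),0])*tool(np.eye(3))
ax=o.as_matrix()[:,0]; g=np.array([.5113,.3275,.111]); tcp=g-.003*ax
manip.command_gripper(.05,80)
manip.move_to(tcp-.06*ax,o.as_rotvec())
f0=manip.get_contact_force()
manip.servo_line(tcp,rate=.08)
c=manip.camera("wrist");cv2.imwrite("pics/w6.png",c["image"][:,:,::-1])
print("F",manip.get_contact_force()-f0,manip.get_position(),tcp)
E
```

```text
F [-0.10047592 -0.40205522  0.41056506] [0.51257017 0.32770454 0.11433122] [0.5120764  0.32749029 0.11389778]
```

View pics/w6.png

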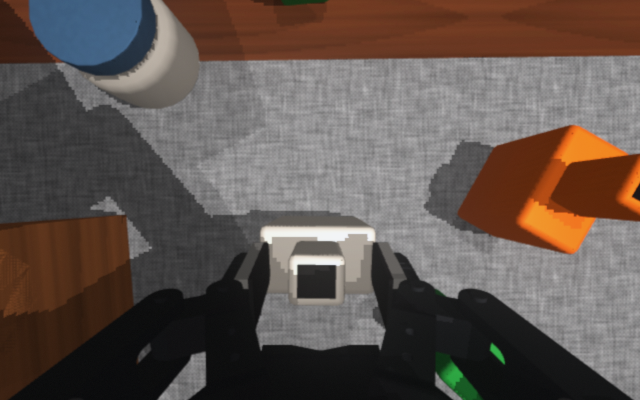

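The neck, at (317,280), sits centred between the pads. Now I'll close and lift.

```bash
python3 - <<'E'
from h import *
from rig import manip
manip.command_gripper(.0,80)
print("w",manip.get_width(),manip.get_contact_force())
p=manip.get_position()
manip.servo_line(p+[0,0,.02],rate=.06)
manip.servo_line(p+[0,0,.22],rate=.18)
print("w",manip.get_width(),manip.get_contact_force(),manip.get_time())
for z in(.21,.16,.11,.05,-.025):
    s=manip.solve_ik(*ftcp([0,0,z],15));print(z,None if s is None else s.round(2))
c=manip.camera("wrist");cv2.imwrite("pics/w7.png",c["image"][:,:,::-1])
E
```

```text
w 0.022565216986196727 [ 0.19950463 -1.19107683  3.32095165]
w 0.023037194193172676 [-0.20139122 -0.14139653 -3.76539745] 14.6917
0.21 [ 0.19 -0.14  2.21 -0.09  0.65 -1.38]
0.16 [ 0.17 -0.02  2.2  -0.1   0.53 -1.38]
0.11 [ 0.16  0.11  2.18 -0.11  0.42 -1.37]
0.05 [ 0.15  0.25  2.15 -0.13  0.31 -1.36]
-0.025 [ 0.14  0.42  2.08 -0.17  0.21 -1.32]
```

View pics/w7.png

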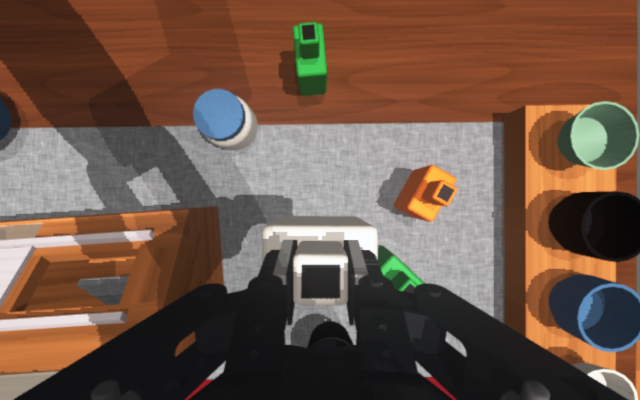

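```bash
python3 - <<'E'
from h import *
c=load("w5.npz")  # same intrinsics/mount
# vase frame -> tool: tool axes in vase: o with yaw 0
o=R.from_rotvec([0,np.radians(15),0])*tool(np.eye(3)); M=o.as_matrix()
def pv(v,dx=0,dz=0): # v in vase coords from foot
    g=np.array([dx,0,.111+dz]); t=(np.atleast_2d(v)-g)@M + [.003,0,0]
    return proj(c,t,c["mount"])
v=[[-.019,-.032,.08],[-.019,.032,.08],[-.011,0,.12],[.011,0,.12],[0,0,.12]]
print(pv(v).round(1)); print((pv(v,.003)-pv(v)).round(1),(pv(v,0,.003)-pv(v)).round(1))
E
python3 -c "
import cv2
w=cv2.imread('pics/w7.png');cv2.imwrite('pics/w7a.png',cv2.resize(w[215:315,250:390],None,fx=5.5,fy=5.5,interpolation=cv2.INTER_CUBIC))"
```

```text
[[258.9 226.1]
 [377.8 226. ]
 [317.9 255.3]
 [317.9 308.4]
 [317.9 281.9]]
[[-0.  -5.6]
 [ 0.  -5.6]
 [-0.  -7.3]
 [-0.  -7.2]
 [-0.  -7.2]] [[ 1.1 -0.6]
 [-1.  -0.6]
 [ 0.  -1.4]
 [ 0.  -2.6]
 [ 0.  -2. ]]
```

View pics/w7a.png

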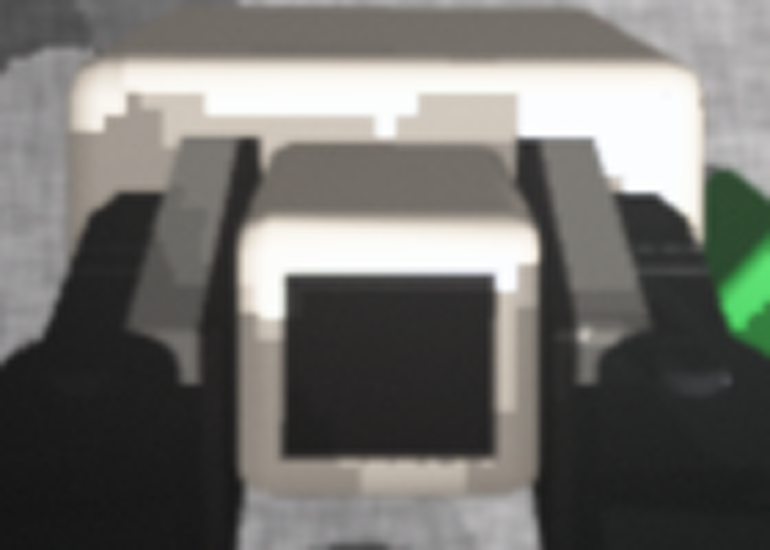

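```bash
python3 - <<'E'
from h import *
from rig import manip
manip.move_to(*ftcp([0,0,.215],15))
manip.servo_line(*ftcp([0,0,.135],15),rate=.12)
pos,rot=manip.get_position(),manip.get_ee_rot()
print(pos-ftcp([0,0,.135],15)[0],rot-ftcp([0,0,.135],15)[1],manip.get_width(),manip.get_time())
c=manip.camera("wrist");cv2.imwrite("pics/w8.png",c["image"][:,:,::-1]);np.savez("w8.npz",pos=pos,rot=rot,**c)
c=manip.camera("top");cv2.imwrite("pics/t8.png",cv2.resize(c["image"][100:240,180:380,::-1],None,fx=4,fy=4));np.savez("t8.npz",**c)
E
```

```text
[ 9.71707000e-05  2.25918651e-04 -1.74788098e-05] [-0.00018166  0.00050138  0.00026907] 0.02282814343149752 16.6083
```

View pics/w8.png

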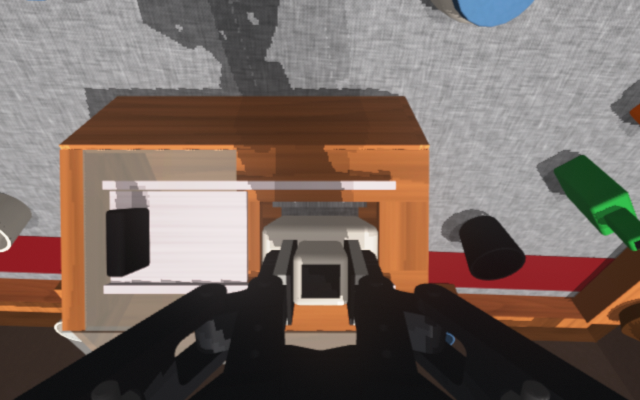

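View pics/t8.png

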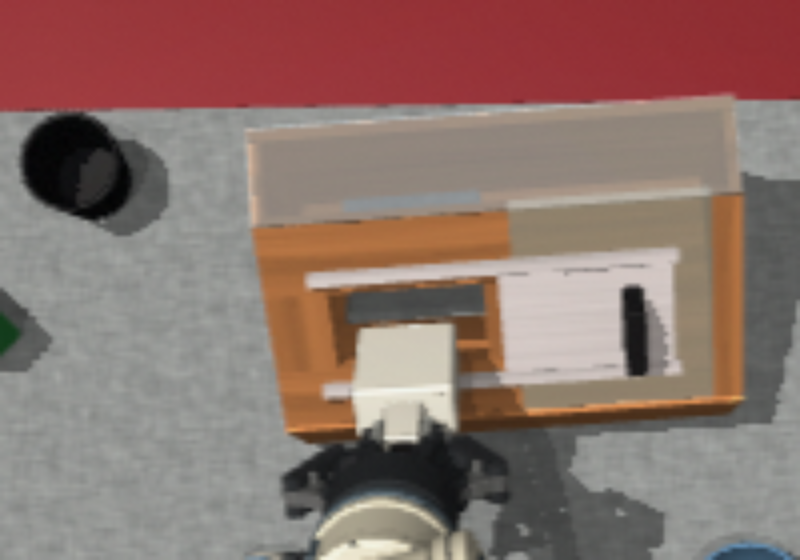

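```bash
python3 - <<'E'
from h import *
from rig import manip
Rm=Rf(P[2])
f0=manip.get_contact_force()
for z in(.09,.04,-.01):
    manip.servo_line(*ftcp([0,0,z],15),rate=.08)
    print(z,((manip.get_contact_force()-f0)@Rm).round(1))
z=-.01;
f1=manip.get_contact_force()
while z>-.030:
    z-=.0015
    manip.servo_line(*ftcp([0,0,z],15),rate=.03)
    d=((manip.get_contact_force()-f1)@Rm);print(round(z,4),d.round(1))
    if d[2]>5 or abs(d[0])>8: break
c=manip.camera("wrist");cv2.imwrite("pics/w9.png",c["image"][:,:,::-1])
print(manip.get_time(),manip.get_width())
np.save("z.npy",z)
E
```

```text
0.09 [-2.  -0.6  0.7]
0.04 [-0.9 -0.4 -0.8]
-0.01 [-1.7 -1.   0.2]
-0.0115 [ 1.3  0.5 -0.9]
-0.013 [1.4 1.  0.5]
-0.0145 [0.7 0.  0.1]
-0.016 [-0.2  0.5  0.4]
-0.0175 [0.9 0.9 0. ]
-0.019 [ 0.5  0.9 -0.3]
-0.0205 [-0.1 -0.2  0.4]
-0.022 [ 0.4  1.  -0.5]
-0.0235 [ 1.2 -0.2  0.4]
-0.025 [ 1.2 -2.4 23.4]
21.525 0.022666480673001484
```

View pics/w9.png

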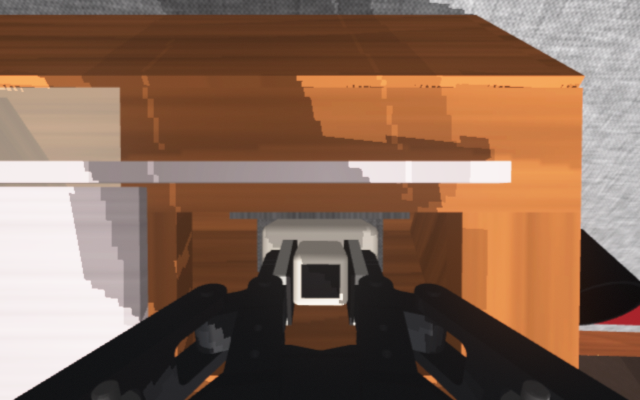

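The foot is on the stop at the predicted depth, and the wrist view shows clear gaps around the vase. I'll ease it sideways onto the bed and let go.

```bash
python3 - <<'E'
from h import *
from rig import manip
Rm=Rf(P[2]); z=-.0240
manip.servo_line(*ftcp([0,0,z],15),rate=.03)
f1=manip.get_contact_force(); x=0
while x>-.0065:
    x-=.001
    manip.servo_line(*ftcp([x,0,z],15),rate=.03)
    d=((manip.get_contact_force()-f1)@Rm);print(round(x,4),d.round(1))
    if d[0]>4: break
manip.command_gripper(.038,20)
manip.hold(.2)
c=manip.camera("wrist");cv2.imwrite("pics/w10.png",c["image"][:,:,::-1])
print(manip.get_time(),manip.get_width(),((manip.get_contact_force()-f1)@Rm).round(1))
np.save("x.npy",x)
E
```

```text
-0.001 [ 1.4 -0.1  1. ]
-0.002 [ 4.4 -1.6  2.6]
22.825 0.03807167145751498 [  1.4   1.8 -10. ]
```

View pics/w10.png

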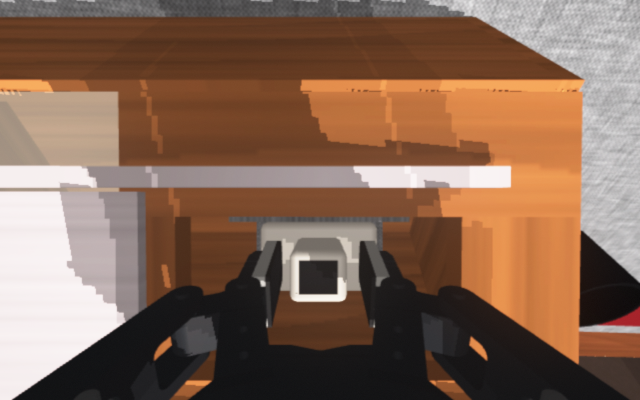

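```bash
python3 - <<'E'
from h import *
from rig import manip
manip.servo_line(*ftcp([-.001,0,.02],15),rate=.06)
print(manip.get_contact_force().round(1))
manip.servo_line(*ftcp([0,0,.13],20),rate=.2)
pos,rot=manip.get_position(),manip.get_ee_rot()
c=manip.camera("wrist");cv2.imwrite("pics/w11.png",c["image"][:,:,::-1]);np.savez("w11.npz",pos=pos,rot=rot,**c)
print(manip.get_time())
E
```

```text
[ 0.1 -0.4  0.6]
24.4583
```

View pics/w11.png

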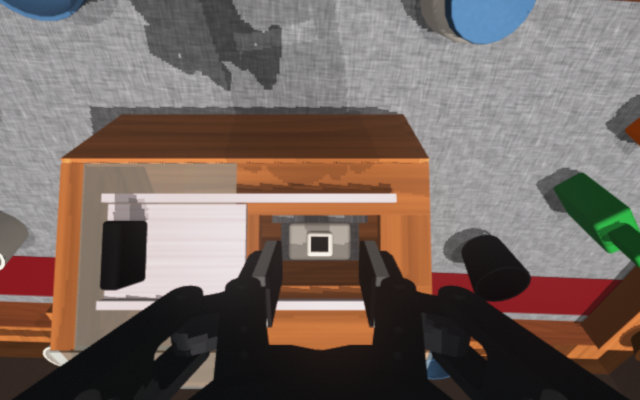

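The vase stands in the cradle with its neck top at (320,244), below the opening. Now I'll shut the shutter.

```bash
python3 - <<'E'
from h import *
from rig import manip
yw=Rf(P[2])[:,1]; k=-.1505
manip.command_gripper(.05,20)
manip.move_to(*ftcp([0,k,.11],20))
manip.servo_line(*ftcp([0,k,.036],20),rate=.1)
manip.command_gripper(.0,20); print("w",manip.get_width())
manip.servo_line(ftcp([0,-.037,.036],20)[0],rate=.1)
f1=manip.get_contact_force();print("F",f1@yw);y=-.037
while y<-.02:
    y+=.0015
    manip.servo_line(ftcp([0,y,.036],20)[0],rate=.03)
    f=manip.get_contact_force();print(round(y,4),((manip.get_position()-fw(P,[0,0,0]))@Rf(P[2]))[1].round(4),(f@yw).round(1))
    if abs((f-f1)@yw)>9: break
manip.servo_line(ftcp([0,y-.0015,.036],20)[0],rate=.03)
print((manip.get_contact_force()@yw).round(1),manip.get_width())
manip.command_gripper(.045)
manip.servo_line(*ftcp([0,y,.11],20),rate=.15)
manip.move_to(*ftcp([0,-.033,.2],20))
pos,rot=manip.get_position(),manip.get_ee_rot()
c=manip.camera("wrist");cv2.imwrite("pics/w12.png",c["image"][:,:,::-1]);np.savez("w12.npz",pos=pos,rot=rot,**c)
print(manip.get_time())
E
```

```text
w 0.013698654942588387
F 0.9417445374049063
-0.0355 -0.0355 1.5
-0.034 -0.034 1.3
-0.0325 -0.0326 -0.1
-0.031 -0.0311 0.1
-0.0295 -0.0306 -9.0
-0.9 0.013500004189957468
31.025
```

View pics/w12.png

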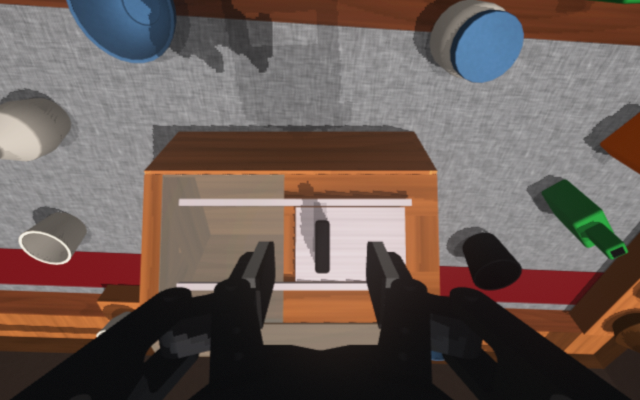

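The shutter reached its stop, but I backed off about 1.5 mm while still gripping. I'll nudge it home once more with the jaws open, which can't drag it back.

```bash
python3 - <<'E'
from h import *
from rig import manip
yw=Rf(P[2])[:,1]
manip.command_gripper(.032,20)
manip.move_to(*ftcp([0,-.0305,.11],20))
manip.servo_line(*ftcp([0,-.0305,.036],20),rate=.1)
f1=manip.get_contact_force();y=-.0275
while y<-.01:
    manip.servo_line(ftcp([0,y,.036],20)[0],rate=.03)
    d=(manip.get_contact_force()-f1)@yw;print(round(y,4),d.round(1))
    if abs(d)>7: break
    y+=.0015
manip.servo_line(ftcp([0,-.0295,.036],20)[0],rate=.05)
print(((manip.get_contact_force()-f1)@yw).round(1))
manip.servo_line(*ftcp([0,-.0295,.11],20),rate=.15)
manip.move_to(*ftcp([0,-.033,.2],20))
manip.command_gripper(.05)
pos,rot=manip.get_position(),manip.get_ee_rot()
c=manip.camera("wrist");cv2.imwrite("pics/w13.png",c["image"][:,:,::-1]);np.savez("w13.npz",pos=pos,rot=rot,**c)
W=np.eye(4);W[:3,:3]=R.from_rotvec(rot).as_matrix();W[:3,3]=pos;T=W@c["mount"]
w=c["image"];cv2.imwrite("pics/w13a.png",cv2.resize(w[185:300,270:430,::-1],None,fx=5,fy=5,interpolation=cv2.INTER_CUBIC))
def onf(u,h):
    o,d=ray(c,u,T);Rm=Rf(P[2]);o=(o-fw(P,[0,0,0]))@Rm;d=d@Rm;return o+d*(h-o[2])/d[2]
row=w[240,:,:].astype(int).min(1); m=np.where(row>150)[0]; m=m[(m>280)&(m<420)];print(m.min(),m.max(),onf([m.min()-.5,240],.006),onf([m.max()+.5,240],.006))
manip.set_joints([-.9,.0,1.7,0,1.1,0])
c=manip.camera("scene");cv2.imwrite("pics/s13.png",c["image"][:,:,::-1])
c=manip.camera("top");cv2.imwrite("pics/t13.png",c["image"][:,:,::-1])
print(manip.get_time())
E
```

```text
-0.0275 0.5
-0.026 -0.8
-0.0245 -0.7
-0.023 0.5
-0.0215 -3.0
-0.02 -14.5
-0.7
296 405 [-0.00564826 -0.05814574  0.006     ] [-0.0055737   0.05797937  0.006     ]
37.9
```

View pics/w13a.png

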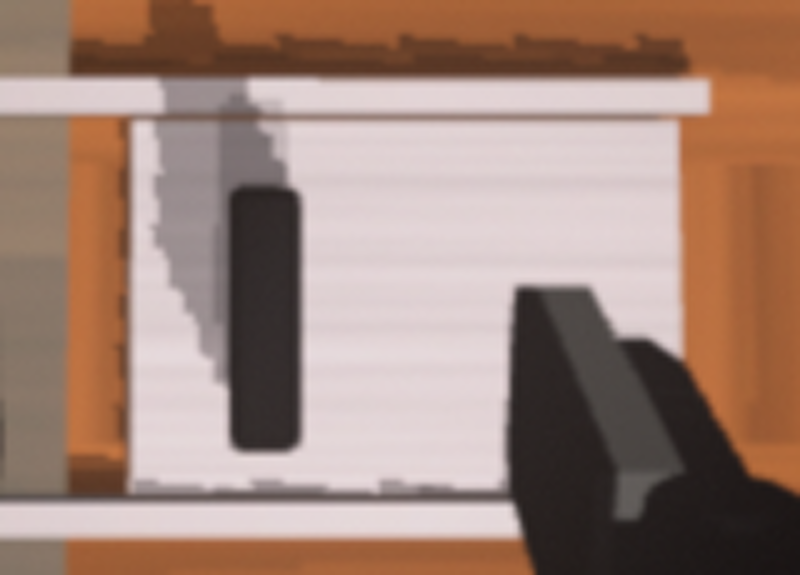

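View pics/t13.png

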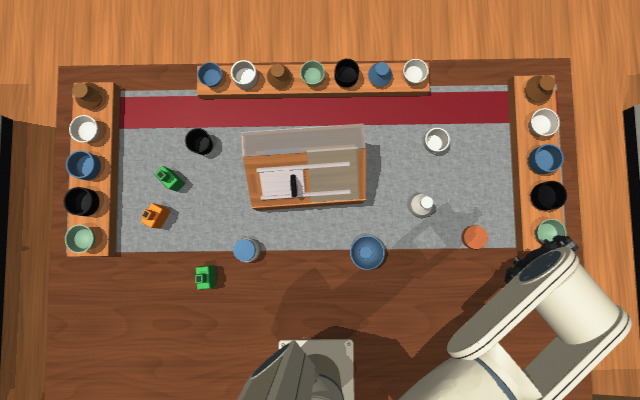

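View pics/s13.png

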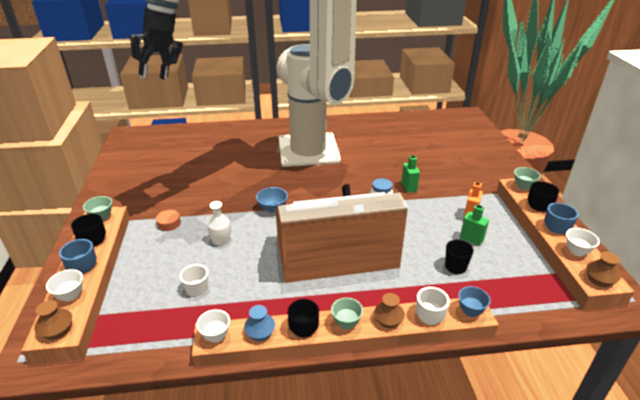

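The shutter now spans y −58.1 to +58.0 mm, which is centred on the opening and so shut. The bystanders show at the same pixels as at the start, and the arm is clear.

```bash
python3 - <<'E'
from rig import manip
manip.hold(.3); print(manip.get_contact_force().round(1),manip.get_time()); manip.sign_off()
E
```

```text
[-0.2 -0.6 -0.6] 38.2
the job is handed in; nothing more can be done
```

The job is done and handed in at 38.2 s of the 67 s allowed; the sign-off gives no verdict.

- **Opening:** I gripped the knob and slid the shutter open until it hit its end stop.
- **Placing the vase:** I picked the white slab vase up by its neck and lowered it foot first through the opening. No force showed on the way in. The foot met the stop within about 1 mm of the expected depth, with a brief push of about 23 N. I then eased the vase about 2 mm sideways, felt about 4 N, and let go. It may have settled the last 1–2 mm onto the bed by itself.
- **Closing:** I slid the shutter shut to its stop. Because I had backed off slightly while still gripping the knob, I pushed it home once more with the jaws open.

**Last checks:**
- The wrist camera put the shutter's edges at −58.1 and +58.0 mm, so it is centred on the opening.
- Before closing, the vase was standing in the cradle below the opening. It could not be checked once the shutter was shut.
- By eye, the other pottery shows at the same pixels as at the start.
- The robot was touching nothing at the end.

The cameras disagreed slightly. The top and wrist views placed the case 2–3 mm apart and the vase up to 4 mm apart. I relied on the wrist view, and the shutter stops and the foot contact agreed with it to about 1 mm.

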